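# Copy a corner's angle with a locking bevel

## Task

Set the hinged bevel in the inside of the steel corner pattern, its stock flat against the wall on the robot's side and its blade lying flush along the other wall, and lock it there by turning the lock lever fully round until it lies back over the stock. Then carry the bevel, without changing its angle, to the flat steel plate and leave it lying flat on the bench with the stock flush against the plate's long edge that faces the robot and the blade across the top of the plate near its middle, ready for scribing. Do not shift the corner pattern or disturb the other things on the bench.

Things in the scene. Friction and masses are not known exactly. Their poses are not given: they have to be found in the camera images.
- bevel: Loose bevel gauge, 0.55 kg, lying flat. Dark stock: bar 22 wide, 24 tall, x from -60 to +59.5. Origin: on its underside, on its middle line, 50 behind the blade's pivot (pivot at x = +50, y = 0); x along the stock to the pivot end, z up. The blade comes out on the -y side (front face y = -11); back face y = +11. To nest, back face to the corner's wall, pivot end to its apex.
- bevel_grip (a point): Point in the narrow aluminium grip block on the stock, at bevel x = -29, y = 0, z = 50. The block is 36 long (x), 14 wide (y) and stands from z = 24 to 66. Axes as the bevel.
- bevel_blade (a joint): Blade angle: 0 = square to the stock; positive = opened wider (inner angle 90 deg + this; blade runs along (sin, -cos) in the bevel frame). Range -0.4 to 1.0; starts at 0.55 to 0.75, always wider than the corner. Friction hinge, 0.09 N m: stays where left; the lock does not change that. Sliding the stock along the wall to the apex makes the leaf swing the blade in until flush.
- blade_mid (a point): On the blade's centre line, 45 from the pivot, 15.5 above the stock's underside. Blade: steel strip 22 wide with round ends of 11 radius (one round the pivot), 5 thick, 13 to 18 above the underside. Axes as the bevel when the joint is 0 (the blade points along -y).
- blade_tip (a point): End of the blade on its centre line, 95 mm from the pivot; axes as blade_mid.
- bevel_lock (a joint): Lock lever on top of the bevel, about the blade's vertical pivot axis: 0 = unlocked, pointing to bevel -y; grows clockwise seen from above to 1.4 (stop, locked), lying back over the stock towards the grip block; direction in the bevel frame (-sin, -cos). Starts at 0 to 0.25. Friction 0.02 N m, stays where left.
- lock_post (a point): On the axis of the upright post (12 to 13 diameter, black upper half) at the lever's end, 42 from the pivot axis; 58 above the stock's underside. The post's top is at 70; it is free of the lever arm from 34 up.
- stock_back (a point): On the stock's back face (bevel y = +11), x = 0, z = 12; axes as the bevel.
- stock_front_a (a point): On the stock's front face at bevel x = +45, y = -11, z = 4; axes as the bevel.
- stock_front_b (a point): On the stock's front face at bevel x = -55, y = -11, z = 4; axes as the bevel.
- corner: Dark steel corner pattern fixed to the bench: a fixed wall (on the robot's side) and a leaf, upright, 28 tall, 9 thick, bare bench between. Origin: on the bench at the apex, where the inner faces meet; z up. The wall runs from the apex along -x to x = -92; its inner face is the plane y = 0 and looks to -y, where the inside of the corner is.
- corner_leaf (a joint): Angle of the leaf about the apex: 0 = leaf square to the wall (along corner -y); positive opens it, so the inside angle is 90 deg + this and the leaf runs along (sin, -cos) in the corner frame. Lies between 0.08 and 0.40; very stiff, it is not to be moved.
- leaf_mid (a point): On the inner face of the leaf, 55 from the apex, 14 above the bench; its x axis points out of the corner square to the face, its -y axis along the leaf away from the apex. The leaf is 102 long.
- blank: Plain flat steel plate, 150 long (x), 50 wide (y), 8 thick, screwed to the bench. Origin: centre of its underside, z up. The long edge that faces the robot is at y = +25. The stock's front face goes against it, so the bevel then has the same axis directions as the plate. A fixed heap of scrap up to 155 tall lies between the corner and the plate: carry above it.
- step_block: Bystander, to be left alone: stepped dark steel block, 48x66x40; origin at the centre of its underside.
- clamp_strap: Bystander, to be left alone: clamp strap with two holes, 76x27x14; origin at the centre of its underside.
- slot_block: Bystander, to be left alone: slotted steel block, 66x48x30; origin at the centre of its underside.

How it is judged:
By the outcome, as a careful person would: the job done as asked, in the order asked, and still so for the second after the job is handed in, with the robot touching nothing.
It also fails if it takes over 67 s, if anything falls off the work surface, if the arm or the gripper's body presses on something with over 40 N, if the wrist force passes 120 N, or if a joint passes its speed limit or range.

## Robot

A 6-joint arm with a two-finger parallel gripper is mounted at the origin on a cart in front of the work surface, level with it; the furniture and walls round the work are solid. World frame = base frame: x ahead of the robot, y to its left, z up, the work surface at z = 0. Lengths are in mm, angles in rad, forces in N, time in s.
With the tool pointing down it reaches from about 300 to 775 mm from the base axis. Payload 14.6 kg.
Tool frame: the origin (TCP) lies on the centre line of the jaws, within the pads' length; the fingertips stand 11 mm ahead of it and the grasp point (between the pads) lies 8 mm behind it; x points along the fingers, y is the direction in which the jaws open and shut, and the axes are right-handed (so a half turn about x gives the same grasp; the last joint's range is limited). The gripper opens to 94 mm and grips with 3 to 60 N. Pads are 16 mm wide; open, the fingers measure 119 mm over their backs; the gripper's body (75 mm by 177 mm) begins 78 mm behind the grasp point.
Start: joints at [-1.21, 0.3, 1.521, -0, 1.321, -0.067], TCP at [228.171, -500.427, 216.446] pointing down, gripper open.
Joint ranges: [-3.03, 3.03], [-0.79, 2.21], [0.23, 2.52], [-1.04, 4.18], [0, 3.07], [-2.55, 2.55]. Speed limits (rad/s): [2.22, 2.22, 2.57, 3.14, 3.14, 3.14].

## Interface

Orientations are given as [roll, pitch, yaw] about the fixed x, y, z axes, in that order (R = Rz(yaw) Ry(pitch) Rx(roll)).
In Python, from cell import manip gives the robot as it stands.
- The arm moves only by the shell command python3 -m handwheel 'ROWS' [OPENING] [FORCE]. ROWS is JSON, a list of rows, each a list of 2 entries, a list of its own where there are three numbers: the shift along the tool's x, y, z in mm, then the turn about the tool's x in rad. In form: [[[x, y, z], spin], ...]. A call has exactly 10 rows; each row shifts and turns the commanded pose from where the row before left it, along the tool's axes as they then stand; what a row does not reach is not made up. A row lasts 1/8 s, in which the tool goes at most 62.5 mm and 10.7 degrees, less where a joint would pass 70% of its speed; a pose out of reach is approached as far as the arm can. A call with a gripper value outside its range is refused whole. OPENING is the closure in counts, from 0 (fully open) to 255 (shut), set as the call begins (- or left out, the last holds). The fingers move at their own pace and stop on an object; FORCE is the grip in N (left out, the last holds). Time passes only in rows, so rows that do not move let the fingers close, or fill a call up. It gives the time, the measured TCP pose, the force and the opening at its end, in the units of the state.
- manip.read_state(): the state, without advancing time (a new reading comes with each control period).
- manip.camera(name): name is "scene" or "top" or "wrist"; returns a dict with "pixels" (384x512x3 uint8, red, green, blue), "z_map" (384x512 float32, mm along the optical axis (not along the pixel's ray), 0 where there is no reading), "mtx" (3x3 intrinsics, pixels), "xyz" and "orientation" of the camera in the world. Camera axes: x right, y up, looking along -z (the intrinsics and any distortion apply to the point x, -y, -z); pixel columns grow to the right and rows downward; lengths in mm; the calibration is good to about 2 mm. A picture is of the moment at which its call begins.
- manip.sign_off(): hands the job in, once; it reports no verdict.
Trained networks look in the newest picture that a camera, given by its name, has taken for a name from the list of things; names that differ only in an ending like _2 or _b are one class to them, and where a whole thing is asked for, a point or a joint stands for the part that bears it (a point fixed in the world has none). Each returns a list of dicts, best first, with "confidence" (0 to 1); they miss things now and then, are a little off and sometimes report something else, mostly with a low value. They report only what shows in the picture. A call takes as long as a camera call.
- manip.cut_out(target, camera): "region" (384x512 bool, what is visible of it) and "centre" ([column, row] in pixels, amid what is visible of it).
The state is a dict: "clock": time; "joints": joint angles; "qd": joint speeds; "effort": joint torques, N m; "eef_pos": TCP position; "eef_rot": TCP orientation; "wrist_force": force on the tool from outside, world axes, zero at the start; "moment": the same for the moment, N m; "finger_gap": finger opening in mm.
Only numpy, scipy, OpenCV 4.12 (cv2) and the standard library are available. Lean on these libraries where they do the work, as an engineer would, in place of code of your own. Each camera call takes 0.05 s, during which the arm holds its last target. There are 200 camera calls.

## Working session

There is one attempt and no reset: what is moved stays moved. The work goes in short steps, Python scripts to look and compute and a shell command to move; the robot and the scene stay as the last step left them, time stands still between calls to the robot, and variables do not carry over. Pictures are saved under pics/ and viewed, about 8 in all and at most 12, crops included, and the job is handed in when it is done.

```bash
mkdir -p pics; ls
cat > h.py <<'E'
import numpy as np, cv2, json
from cell import manip
from scipy.spatial.transform import Rotation as R
def cam(n):
    c=manip.camera(n); return c
def save(c,f,s=1.5):
    cv2.imwrite('pics/'+f,cv2.resize(c['pixels'][:,:,::-1],None,fx=s,fy=s))
def rot(o):
    o=np.array(o,float)
    return o if o.shape==(3,3) else R.from_euler('xyz',o).as_matrix()
def pts(c,mask):
    r,q=np.nonzero(mask&(c['z_map']>0)); z=c['z_map'][r,q]; K=np.array(c['mtx'])
    P=np.stack([(q-K[0,2])/K[0,0]*z,-(r-K[1,2])/K[1,1]*z,-z],1)
    return P@rot(c['orientation']).T+np.array(c['xyz'])
def proj(c,p):
    p=(np.atleast_2d(p)-np.array(c['xyz']))@rot(c['orientation']); K=np.array(c['mtx'])
    return np.stack([K[0,2]+K[0,0]*p[:,0]/-p[:,2],K[1,2]+K[1,1]*-p[:,1]/-p[:,2]],1)
E
python3 - <<'E'
from h import *
print(manip.read_state())
for n in ['top','scene']:
    c=cam(n); save(c,n+'0.png'); print(n,c.keys(),c['mtx'],c['xyz'],c['orientation'])
    for t in ['bevel','bevel_grip','lock_post','bevel_blade','corner','corner_leaf','blank','step_block','clamp_strap','slot_block']:
        for d in manip.cut_out(t,n)[:2]:
            P=pts(c,d['region'])
            print(t,round(d['confidence'],2),np.round(d['centre']),d['region'].sum(),np.round(np.median(P,0)) if len(P) else None, np.round(np.percentile(P,[2,98],axis=0)).tolist() if len(P) else None)
E
```

```text
pics
{'clock': 0.0, 'joints': array([-1.20963719e+00,  3.00479034e-01,  1.52158469e+00,  5.19053438e-06,
        1.32069524e+00, -6.66270764e-02]), 'qd': array([ 0.00016996,  0.00227698, -0.00051182, -0.00104572,  0.00066   ,
       -0.00025795]), 'effort': array([-1.49367293e-03, -5.31812990e+01, -3.52732301e+01,  7.07569672e-02,
        2.44608679e-02, -8.87944020e-05]), 'eef_pos': array([ 228.06784765, -500.20936433,  215.88044323]), 'eef_rot': array([-1.64173401,  1.56963001,  1.92764357]), 'wrist_force': array([0.22283167, 0.10812886, 0.03886755]), 'moment': array([0.00125308, 0.0645897 , 0.02670482]), 'finger_gap': 94.19621188771173}
top dict_keys(['pixels', 'z_map', 'mtx', 'xyz', 'orientation']) [[369.36027177   0.         259.01721865]
 [  0.         369.36027177 191.45733752]
 [  0.           0.           1.        ]] [ 415.8152816   150.15531502 1086.10221313] [ 0.1516326  -0.01117327 -1.57743615]
bevel 0.84 [215. 230.] 579 [470. 251.  23.] [[450.0, 149.0, -0.0], [518.0, 314.0, 71.0]]
bevel_grip 0.69 [221. 230.] 603 [467. 248.  24.] [[447.0, 147.0, 0.0], [516.0, 311.0, 70.0
[... 1701 characters left out ...]
60.  33.] [[444.0, 251.0, 27.0], [496.0, 265.0, 69.0]]
bevel_blade 0.55 [252. 238.] 274 [485. 289.  16.] [[441.0, 258.0, 0.0], [520.0, 322.0, 18.0]]
corner 0.78 [231. 267.] 1057 [445. 418.  12.] [[414.0, 324.0, -2.0], [529.0, 443.0, 29.0]]
corner_leaf 0.59 [217. 270.] 553 [486. 427.  11.] [[440.0, 413.0, -2.0], [533.0, 444.0, 29.0]]
blank 0.64 [239. 175.] 230 [699.  80.   6.] [[674.0, 47.0, -4.0], [730.0, 117.0, 9.0]]
step_block 0.77 [201. 309.] 304 [422. 536.  23.] [[401.0, 498.0, 1.0], [455.0, 569.0, 51.0]]
slot_block 0.69 [158. 229.] 387 [691. 412.  20.] [[668.0, 388.0, 0.0], [731.0, 430.0, 30.0]]
slot_block 0.58 [203. 308.] 305 [422. 532.  22.] [[410.0, 495.0, 0.0], [458.0, 547.0, 40.0]]
```

Run:
```python
import cv2,numpy as np
a=cv2.imread('pics/top0.png');b=cv2.imread('pics/scene0.png')
a=cv2.resize(a[180:420,150:450],None,fx=1.7,fy=1.7); b=cv2.resize(b[180:520,200:500],(400,408))
a=cv2.resize(a,(400,408)) if 0 else a[:408]
cv2.imwrite('pics/c0.png',cv2.resize(np.hstack([a,b[:408]]),(790,355)))
```

```text
(no output)
```

View pics/c0.png

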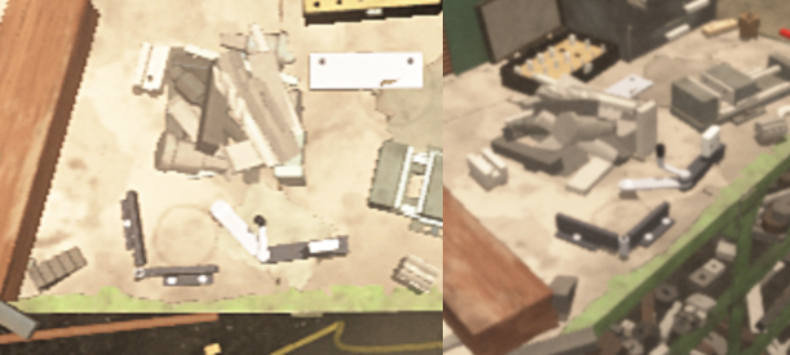

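```bash
cat >> h.py <<'E'
def plan(p,ydir=None):
    """shift in tool axes to TCP p, then spin so that tool y is along +-ydir"""
    s=manip.read_state(); M=rot(s['eef_rot']); d=M.T@(np.array(p)-s['eef_pos'])
    print('shift',np.round(d,1),'|',round(float(np.linalg.norm(d)),1),'clock',s['clock'],'j',np.round(s['joints'],2))
    if ydir is not None:
        v=M.T@np.append(np.array(ydir)[:2],0); a=np.arctan2(v[2],v[1]); print('spin',round(a,4),'or',round(a-np.sign(a)*np.pi,4))
E
python3 - <<'E'
from h import *
s=manip.read_state(); print(np.round(rot(s['eef_rot']),3))
w=cam('wrist'); M=rot(s['eef_rot']); print('cam in tool',M.T@(np.array(w['xyz'])-s['eef_pos']),'\n',np.round(M.T@rot(w['orientation']),3),w['mtx'])
plan([440,230,330],[1,0])
c=cam('top'); P=pts(c,c['z_map']>0)
for y in range(-250,450,50):
    q=P[(P[:,1]>y)&(P[:,1]<y+50)&(P[:,0]<800)&(P[:,0]>300)]; h=q[q[:,2]>60]; print(y,np.round(h.min(0)) if len(h) else '',np.round(h.max(0)) if len(h) else '')
E
```

```text
[[-0.     0.415 -0.91 ]
 [-0.    -0.91  -0.415]
 [-1.     0.     0.   ]]
cam in tool [-1.68925722e+02  1.37022440e-01 -8.51681640e+01] 
 [[ 0.     0.289 -0.957]
 [ 1.    -0.     0.   ]
 [-0.    -0.957 -0.289]] [[289.10837583   0.         256.16357462]
 [  0.         289.10837583 192.99536754]
 [  0.           0.           1.        ]]
shift [-113.6 -576.7 -495.8] | 769.0 clock 1.15 j [-1.21  0.3   1.52  0.    1.32 -0.07]
spin -1.143 or 1.9986
-250 [ 702. -250.   84.] [ 800. -200.  172.]
-200 [ 516. -200.   61.] [ 800. -150.  172.]
-150 [ 485. -150.   60.] [ 800. -100.  172.]
-100 [ 485. -100.   60.] [800. -50. 173.]
-50 [510. -50.  64.] [799.  -0. 174.]
0 [493.   0.  60.] [800.  50. 170.]
50 [505.  52.  60.] [595. 100.  75.]
100 [516. 101.  61.] [578. 116.  76.]
150 [456. 158.  61.] [611. 199.  70.]
200 [493. 200.  61.] [736. 250. 124.]
250 [490. 250.  61.] [735. 300. 150.]
300 [547. 300.  61.] [731. 350. 156.]
350 [547. 350.  60.] [708. 375. 157.]
400
```

```bash
python3 -m handwheel '[[[-1,-46.8,-40.4],0],[[-1,-46.8,-40.4],0],[[-1,-46.8,-40.4],0],[[-1,-46.8,-40.4],0],[[-1,-46.8,-40.4],0],[[-1,-46.8,-40.4],0],[[-1,-46.8,-40.4],0],[[-1,-46.8,-40.4],0],[[-1,-46.8,-40.4],0],[[-1,-46.8,-40.4],0]]' 0 && python3 -m handwheel '[[[-1,-46.8,-40.4],0],[[-1,-46.8,-40.4],0],[[-1,-46.8,-40.4],0],[[-1,-46.8,-40.4],0],[[0,0,0],-0.185],[[0,0,0],-0.185],[[0,0,0],-0.185],[[0,0,0],-0.185],[[0,0,0],-0.185],[[0,0,0],-0.185]]'
python3 - <<'E'
from h import *
c=cam('wrist'); save(c,'w1.png'); print(c['xyz'],manip.read_state()['joints'])
np.savez('w1.npz',**c)
for t in ['bevel','bevel_grip','lock_post','bevel_blade','corner','corner_leaf']:
        for d in manip.cut_out(t,'wrist')[:2]:
            P=pts(c,d['region'])
            print(t,round(d['confidence'],2),np.round(d['centre']),d['region'].sum(),np.round(np.median(P,0)),np.round(np.percentile(P,[2,98],axis=0)).tolist())
E
```

```text
clock: 2.45
eef_pos: [401.8, 95.2, 226.9]
eef_rot: [2.816, 1.57, 0.103]
wrist_force: [0.4, -0.4, -0.1]
finger_gap: 93.9
clock: 3.7
eef_pos: [471.0, 330.4, 230.4]
eef_rot: [-0.47, 1.571, -2.067]
wrist_force: [-0.6, 0.1, 0.3]
finger_gap: 94.0
[473.56688387 415.22691663 399.35207147] [5.48071754e-01 3.46449713e-01 1.42708688e+00 2.25942333e-05
 1.36817102e+00 5.65328162e-01]
bevel 0.7 [258. 228.] 2599 [471. 258.  24.] [[449.0, 164.0, 12.0], [520.0, 319.0, 71.0]]
bevel_grip 0.82 [259. 230.] 2594 [471. 258.  24.] [[448.0, 164.0, 4.0], [520.0, 319.0, 71.0]]
lock_post 0.6 [264. 226.] 418 [483. 259.  34.] [[449.0, 248.0, 30.0], [501.0, 264.0, 72.0]]
lock_post 0.5 [258. 227.] 2706 [471. 257.  24.] [[449.0, 162.0, 1.0], [519.0, 319.0, 71.0]]
bevel_blade 0.65 [270. 200.] 1013 [491. 291.  18.] [[454.0, 260.0, 4.0], [523.0, 323.0, 20.0]]
corner 0.83 [240. 106.] 2236 [454. 416.  26.] [[418.0, 323.0, 4.0], [531.0, 443.0, 31.0]]
corner 0.29 [230.  20.] 1180 [445. 513.  17.] [[422.0, 492.0, -0.0], [465.0, 529.0, 33.0]]
corner_leaf 0.9 [275.  96.] 1156 [496. 429.  11.] [[450.0, 414.0, 4.0], [533.0, 444.0, 30.0]]
corner_leaf 0.44 [231.  18.] 1075 [445. 514.  17.] [[424.0, 494.0, 7.0], [464.0, 528.0, 33.0]]
```

View pics/w1.png

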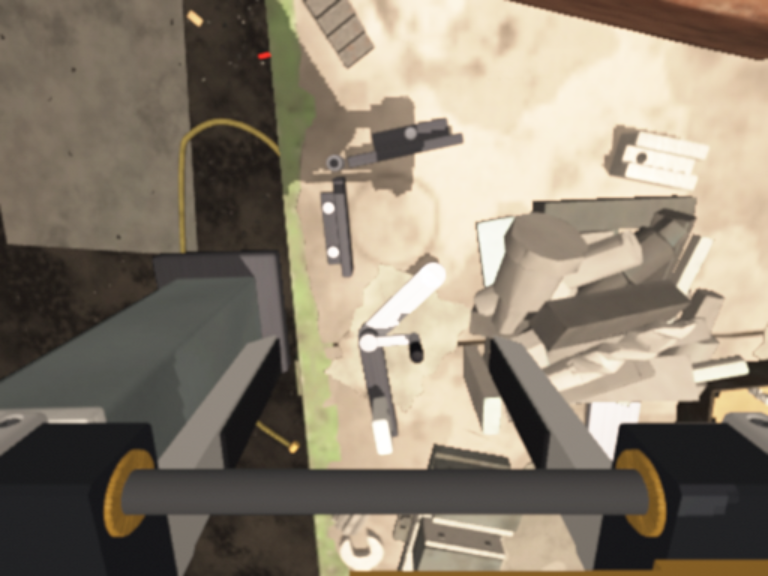

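```bash
cat >> h.py <<'E'
def pca(P):
    m=P.mean(0); u,s,v=np.linalg.svd(P-m,full_matrices=False); return m,v[0]
def bevel(c,camname,verbose=1):
    """returns x-dir angle, pivot xy, blade dir"""
    d=max(manip.cut_out('bevel',camname),key=lambda d:d['confidence']*(d['region'].sum()>100)); P=pts(c,cv2.dilate(d['region'].astype(np.uint8),np.ones((3,3)))>0)
    return fitb(P)
def fitb(P,z0=0):
    P=P-[0,0,z0]
    st=P[(P[:,2]>21)&(P[:,2]<27)][:,:2].astype(np.float32); bl=P[(P[:,2]>12)&(P[:,2]<19.5)][:,:2].astype(np.float32)
    gr=P[(P[:,2]>60)][:,:2].astype(np.float32)
    out={'stock':cv2.minAreaRect(st),'stockmed':np.median(P[(P[:,2]>21)&(P[:,2]<27)][:,2]),'stocklen':cv2.fitLine(st,cv2.DIST_HUBER,0,.01,.01).ravel(),'blade':cv2.fitLine(bl,cv2.DIST_HUBER,0,.01,.01).ravel(),'bladerect':cv2.minAreaRect(bl)}
    for k,v in out.items(): print(k,np.round(np.hstack([np.ravel(x) for x in v]) if isinstance(v,tuple) else v,3))
    print('high pts'); 
    for lab in [gr]:
        n,l=cv2.connectedComponents(1,4) if 0 else (0,0)
    from scipy.cluster.hierarchy import fclusterdata
    if len(gr)>3:
        l=fclusterdata(gr,12,'distance')
        for k in set(l):
            g=gr[l==k]; print(' ',len(g),np.round(g.mean(0),1),np.round(g.min(0),1),np.round(g.max(0),1),cv2.minAreaRect(g))
    return out
E
python3 - <<'E'
from h import *
c=cam('wrist'); np.savez('w1.npz',**c)
bevel(c,'wrist')
d=manip.cut_out('corner','wrist')[0]; P=pts(c,cv2.dilate(d['region'].astype(np.uint8),np.ones((5,5)))>0)
print('bench z',np.median(pts(c,np.ones((384,512),bool))[:,2][(lambda q:(abs(q[:,0]-480)<25)&(abs(q[:,1]-370)<25))(pts(c,np.ones((384,512),bool)))]))
T=P[(P[:,2]>24)&(P[:,2]<31)]; print('topz',np.median(T[:,2]))
print('wall'); 
for y in range(320,420,8):
    q=T[(T[:,1]>=y)&(T[:,1]<y+8)&(T[:,0]<445)]
    if len(q): print(y+4,len(q),np.round([q[:,0].min(),q[:,0].max()],1))
print('leaf')
for x in range(428,540,8):
    q=T[(T[:,0]>=x)&(T[:,0]<x+8)&(T[:,1]>400)]
    if len(q): print(x+4,len(q),np.round([q[:,1].min(),q[:,1].max()],1))
E
```

```text
stock [467.003 233.136 163.71   51.046  80.344]
stockmed 24.296
stocklen [ 2.43000e-01 -9.70000e-01  4.63125e+02  2.09165e+02]
blade [  0.725   0.688 490.607 291.494]
bladerect [473.603 246.753 174.218  63.13   73.338]
high pts
  107 [496.2 259.3] [490.1 252.1] [502.6 264.2] ((496.4030456542969, 258.12811279296875), (12.065776824951172, 11.49284839630127), 22.80032730102539)
  253 [464.9 179.7] [456.8 160.8] [473.6 196.5] ((464.7060852050781, 178.4615478515625), (14.007766723632812, 36.589500427246094), 7.196591854095459)
bench z 333.9920646577109
topz 28.43676401450665
wall
324 41 [433.8 442.1]
332 42 [433.1 442.1]
340 45 [432.5 441.7]
348 42 [432.7 441.1]
356 43 [432.1 441. ]
364 44 [431.6 440.6]
372 46 [431.7 440.5]
380 50 [431.  440.1]
388 44 [430.6 439.5]
396 50 [430.9 439.5]
404 17 [431.5 439.1]
412 23 [427.6 444.9]
420 19 [427.9 444.9]
leaf
432 33 [400.6 419.7]
440 19 [400.5 418.4]
448 45 [410.8 419.2]
456 54 [411.8 421.1]
464 47 [412.8 422.1]
472 54 [413.8 423.1]
480 47 [415.7 425. ]
488 54 [416.7 425.9]
496 46 [418.6 427.8]
504 54 [419.6 428.8]
512 49 [421.6 430.8]
520 53 [422.5 431.7]
528 52 [423.5 432.7]
536 39 [425.4 433.6]
```

Run:
```python
from h import *
c=np.load('w1.npz'); P=pts(c,np.ones((384,512),bool))
k=P[(np.hypot(P[:,0]-436.2,P[:,1]-410.2)<12)]; print('knuckle z',np.round(np.percentile(k[:,2],[5,25,50,75,95]),1), len(k))
k=k[k[:,2]>29.5]; print(len(k), k.min(0),k.max(0)) if len(k) else 0
s=P[(P[:,2]>22)&(P[:,2]<27)&(P[:,1]>198)&(P[:,1]<240)&(P[:,0]>440)&(P[:,0]<485)]; print('stock',cv2.minAreaRect(s[:,:2].astype(np.float32)))
b=P[(P[:,2]>-5)&(P[:,2]<5)&(abs(P[:,0]-490)<40)&(abs(P[:,1]-360)<30)]; print('bench',np.median(b[:,2]))
plan([464.7,178.5,42],[np.cos(.1257),np.sin(.1257)])
```

```text
knuckle z [-0.5  0.3 13.6 30.1 33.5] 276
85 [427.70040807 398.23634237  29.51672003] [447.22655564 419.73989237  35.16760976]
stock ((459.3384704589844, 219.17816162109375), (22.069826126098633, 43.154239654541016), 7.275115966796875)
bench -0.24558800167000072
shift [188.4  -1.1 152. ] | 242.1 clock 4.2 j [ 0.55  0.35  1.43 -0.    1.37  0.58]
spin -0.16 or 2.9816
```

```bash
python3 -m handwheel '[[[10,-0.3,38],0],[[10,-0.3,38],0],[[10,-0.3,38],0],[[10,-0.3,38],0],[[24.7,0,0],-0.0267],[[24.7,0,0],-0.0267],[[24.7,0,0],-0.0267],[[24.7,0,0],-0.0267],[[24.7,0,0],-0.0267],[[24.7,0,0],-0.0265]]' 157
python3 - <<'E'
from h import *
plan([464.7,178.5,42],[np.cos(.1257),np.sin(.1257)])
c=cam('wrist'); save(c,'w2.png')
P=pts(c,np.ones((384,512),bool)); g=P[(P[:,2]>60)&(P[:,2]<72)&(abs(P[:,0]-465)<25)&(abs(P[:,1]-178)<35)]; print(len(g),g.min(0),g.max(0))
E
```

```text
clock: 5.45
eef_pos: [464.8, 178.5, 41.6]
eef_rot: [1.724, 1.571, 0.28]
wrist_force: [0.3, -0.2, 0.6]
finger_gap: 36.0
shift [-0.4 -0.1 -0. ] | 0.5 clock 5.45 j [ 0.29  0.41  1.82 -0.    0.9   0.17]
spin 0.0012 or -3.1403
1839 [440.02972446 158.89122966  60.00278041] [489.99853373 195.30619907  71.99577857]
```

View pics/w2.png

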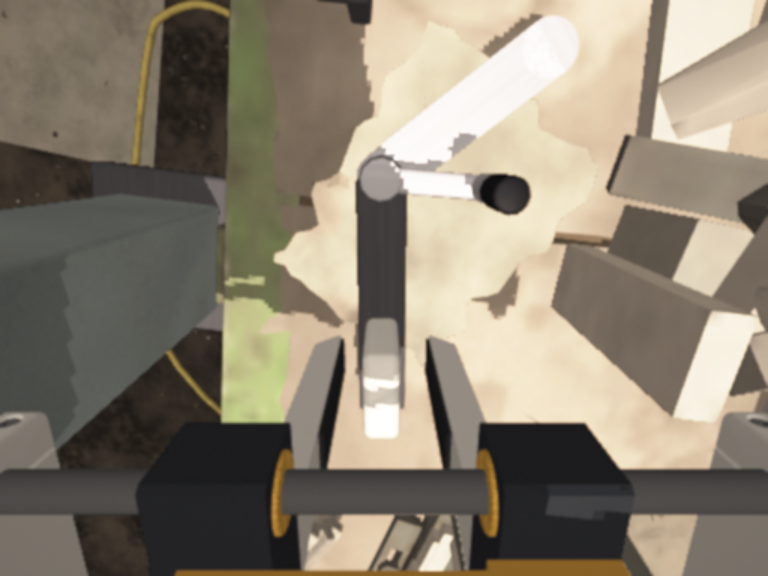

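```bash
python3 -m handwheel '[[[0,0,0],0],[[0,0,0],0],[[0,0,0],0],[[0,0,0],0],[[0,0,0],0],[[0,0,0],0],[[-2,0,0],0],[[-2,0,0],0],[[-2,0,0],0],[[-1,0,0],0]]' 255 50
python3 - <<'E'
from h import *
# nested corner frame
a=.039; apex=np.array([438.9,410.0]); xc=np.array([-np.sin(a),np.cos(a)]); yc=np.array([-np.cos(a),-np.sin(a)])
g=apex-88.69*xc-11*yc; print('nested grip',g)
p=g-64*xc-4*yc
plan([*p,47],[np.cos(a),np.sin(a)])
E
```

```text
clock: 6.75
eef_pos: [464.7, 178.5, 49.3]
eef_rot: [-1.471, 1.571, -2.914]
wrist_force: [-0.2, 0.0, -3.3]
finger_gap: 13.3
nested grip [453.34966879 321.80633145]
shift [  2.3   5.2 -79.5] | 79.7 clock 6.75 j [0.29 0.4  1.82 0.   0.92 0.17]
spin 0.088 or -3.0536
```

```bash
python3 -m handwheel '[[[0,1.04,-15.9],0],[[0,1.04,-15.9],0],[[0,1.04,-15.9],0],[[0,1.04,-15.9],0],[[0,1.04,-15.9],0],[[0,0,0],0.044],[[0,0,0],0.044],[[0,0,0],0],[[0,0,0],0],[[0,0,0],0]]'
cat > look.py <<'E'
from h import *
import sys
s=manip.read_state(); print(np.round(s['eef_pos'],1),'F',np.round(s['wrist_force'],1),'M',np.round(s['moment'],2),'gap',round(s['finger_gap'],1))
c=cam('wrist'); P=pts(c,np.ones((384,512),bool)); np.savez('last.npz',**c)
if len(sys.argv)>1: save(c,sys.argv[1])
M=rot(s['eef_rot']); t=s['eef_pos'][:2]; yaw=np.arctan2(M[1,1],M[0,1]); print('tool yaw',round(yaw,4))
u=np.array([-np.sin(yaw),np.cos(yaw)]); v=np.array([np.cos(yaw),np.sin(yaw)])  # along bevel x, bevel -y
L=np.stack([(P[:,:2]-t)@u,(P[:,:2]-t)@v,P[:,2]],1)
def at(z,al,lo,hi): return (L[:,2]>z[0])&(L[:,2]<z[1])&(L[:,0]>al[0])&(L[:,0]<al[1])&(L[:,1]>lo)&(L[:,1]<hi)
zs=L[at((10,45),(30,60),-8,8)][:,2]; zt=np.median(zs); print('stock top z',round(zt,1))
S=L[at((zt-2,zt+2),(25,62),-16,16)]
for q in (1,-1):
    e=[(b,(S[(S[:,0]>b)&(S[:,0]<b+4)][:,1]*q).max()*q) for b in range(25,60,4) if ((S[:,0]>b)&(S[:,0]<b+4)).sum()>2]
    e=np.array(e); f=np.polyfit(e[:,0]+2,e[:,1],1); print('stock edge side',q,np.round(f,3),'at mid',round(np.polyval(f,45),1))
B=L[at((zt-13,zt-4),(60,190),-5,130)]
if len(B)>20:
    l=cv2.fitLine(B[(B[:,1]>14)][:,:2].astype(np.float32),cv2.DIST_HUBER,0,.01,.01).ravel(); print('blade dir angle',round(np.arctan2(l[0],l[1]),4),'line',np.round(l,2),len(B))
K=L[at((zt+36,zt+50),(30,130),-40,70)]; print('post',len(K),np.round((K.min(0)+K.max(0))/2,1) if len(K) else '')
E
python3 look.py w3.png
```

```text
clock: 8.0
eef_pos: [459.8, 258.1, 49.2]
eef_rot: [-1.674, 1.571, 3.078]
wrist_force: [-0.5, -0.3, -4.5]
finger_gap: 13.6
[459.8 258.1  49.2] F [-0.5 -0.3 -4.5] M [-0.2  -0.04 -0.01] gap 13.6
tool yaw 0.0396
stock top z 30.5
stock edge side 1 [4.0000e-03 1.0965e+01] at mid 11.2
stock edge side -1 [-0.104 -6.414] at mid -11.1
blade dir angle 0.6688 line [  0.62   0.78 111.1   46.13] 5126
post 655 [74.1 41.8 73. ]
```

View pics/w3.png

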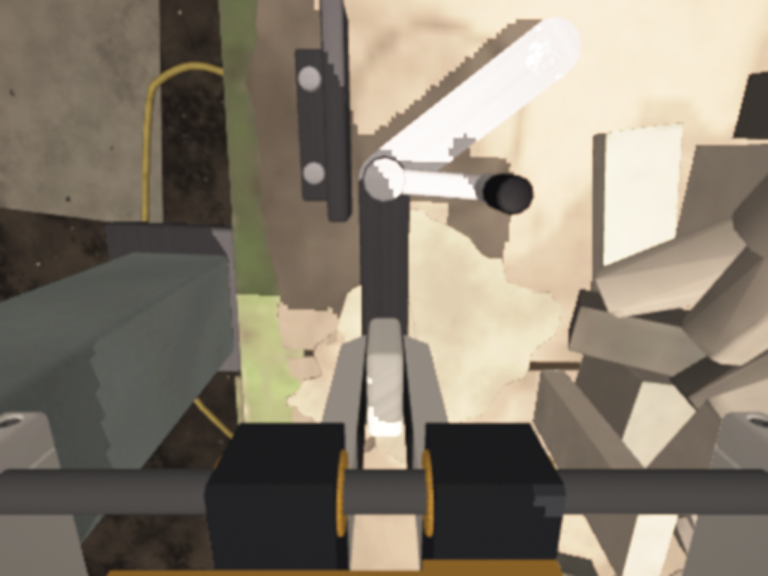

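```bash
cat > wall.py <<'E'
from h import *
c=np.load('last.npz'); P=pts(c,np.ones((384,512),bool)); s=manip.read_state(); M=rot(s['eef_rot']); t=s['eef_pos'][:2]; yaw=np.arctan2(M[1,1],M[0,1])
u=np.array([-np.sin(yaw),np.cos(yaw)]); v=np.array([np.cos(yaw),np.sin(yaw)])
L=np.stack([(P[:,:2]-t)@u,(P[:,:2]-t)@v,P[:,2]],1)
def edge(sel,ax,of,q,rng,st=6):
    W=L[sel]; e=[]
    for b in range(*rng,st):
        k=W[(W[:,ax]>=b)&(W[:,ax]<b+st)]
        if len(k)>4: e.append((b+st/2,(k[:,of]*q).max()*q))
    e=np.array(e)
    if len(e)<3: print('few',len(e)); return
    f=np.polyfit(e[:,0],e[:,1],1); print(np.round(f,4),'range',e[0],e[-1],'resid',np.round(np.abs(e[:,1]-np.polyval(f,e[:,0])).max(),2)); return f
z=L[:,2]
print('wall inner v(u)'); fw=edge((z>26)&(z<31)&(L[:,1]<-8)&(L[:,1]>-40),0,1,1,(60,150))
print('leaf inner u(v)'); fl=edge((z>26)&(z<31)&(L[:,0]>60)&(L[:,1]>5)&(L[:,1]<110),1,0,-1,(5,105))
E
python3 wall.py
python3 -m handwheel '[[[3,0,0],0],[[2,0,0],0],[[1,0,0],0],[[0.5,0,0],0],[[0,-1,0],0],[[0,-1,0],0],[[0,0,0],0],[[0,0,0],0],[[0,0,0],0],[[0,0,0],0]]'
```

```text
wall inner v(u)
[-0.1048 -2.65  ] range [63.         -8.02108321] [141.        -15.3373437] resid 3.53
leaf inner u(v)
[ 1.0941 49.206 ] range [ 8.         60.46339704] [ 62.         113.75440827] resid 4.8
clock: 9.3
eef_pos: [458.4, 258.2, 43.2]
eef_rot: [2.03, 1.569, 0.498]
wrist_force: [4.3, 0.1, 5.8]
finger_gap: 13.9
```

```bash
python3 -m handwheel '[[[-0.3,-0.5,0],0],[[0,-0.5,0],0],[[0,-0.5,0],0],[[0,-0.5,0],0],[[0,0,-5],0],[[0,0,-5],0],[[0,0,-5],0],[[0,0,-5],0],[[0,0,0],0],[[0,0,0],0]]'; python3 look.py; sed -i 's/(60,150)/(104,160)/' wall.py; python3 wall.py
```

```text
clock: 10.55
eef_pos: [454.7, 277.5, 43.2]
eef_rot: [-0.904, 1.569, -2.435]
wrist_force: [1.0, -3.4, 9.7]
finger_gap: 13.9
[454.7 277.5  43.2] F [ 1.  -3.4  9.7] M [-0.22 -0.2  -0.05] gap 13.9
tool yaw 0.0392
stock top z 24.6
stock edge side 1 [8.0000e-03 1.0846e+01] at mid 11.2
stock edge side -1 [-0.04  -8.889] at mid -10.7
blade dir angle 2.6157 line [ 0.5  -0.86 97.88 72.66] 7023
post 665 [73.9 42.1 67.3]
wall inner v(u)
[  0.0238 -13.8295] range [107.         -10.96466059] [137.         -10.18707385] resid 0.38
leaf inner u(v)
[ 0.8993 85.6957] range [ 8.         60.08816648] [ 62.         140.62115222] resid 50.59
```

```bash
python3 -m handwheel '[[[-0.4,0,-4],0],[[0,0,-5],0],[[0,0,-5],0],[[0,0,-5],0],[[0,0,-5],0],[[0,0,-5],0],[[0,0,-5],0],[[0,0,-4],0],[[0,0,0],0],[[0,0,0],0]]'; python3 look.py w4.png;  python3 wall.py
```

```text
clock: 11.85
eef_pos: [452.9, 315.1, 43.3]
eef_rot: [-0.88, 1.568, -2.411]
wrist_force: [0.5, -5.0, 7.4]
finger_gap: 13.4
[452.9 315.1  43.3] F [ 0.5 -5.   7.4] M [-0.5  -0.02 -0.07] gap 13.4
tool yaw 0.0391
stock top z 24.5
stock edge side 1 [ 0.012 10.703] at mid 11.3
stock edge side -1 [-6.0000e-03 -1.0453e+01] at mid -10.7
blade dir angle 0.1419 line [ 0.14  0.99 90.91 55.15] 4208
post 664 [73.8 42.  67.2]
wall inner v(u)
few 1
leaf inner u(v)
[ 0.5213 65.7802] range [ 8.         62.65207279] [ 92.         107.65331785] resid 16.33
```

View pics/w4.png

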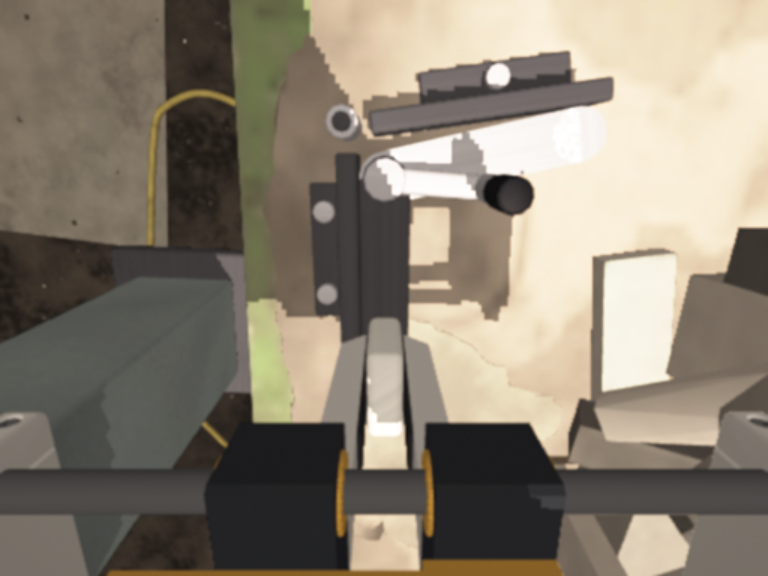

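```bash
cat > gap.py <<'E'
from h import *
c=np.load('last.npz'); P=pts(c,np.ones((384,512),bool)); s=manip.read_state(); M=rot(s['eef_rot']); t=s['eef_pos'][:2]; yaw=np.arctan2(M[1,1],M[0,1])
u=np.array([-np.sin(yaw),np.cos(yaw)]); v=np.array([np.cos(yaw),np.sin(yaw)])
L=np.stack([(P[:,:2]-t)@u,(P[:,:2]-t)@v,P[:,2]],1); z=L[:,2]
def edge(n,sel,ax,of,q,r,st=5):
    W=L[sel]; e=[]
    for b in range(*r,st):
        k=W[(W[:,ax]>=b)&(W[:,ax]<b+st)]
        if len(k)>4: e.append((b+st/2,(k[:,of]*q).max()*q))
    e=np.array(e)
    if len(e)<3: print(n,'few'); return
    f=np.polyfit(e[:,0],e[:,1],1); f=np.polyfit(*e[abs(e[:,1]-np.polyval(f,e[:,0]))<1.5].T,1); print(n,'slope',round(f[0],4),'at 20,80:',np.round(np.polyval(f,[20,80]),1),len(e)); return f
edge('leaf inner u(v)',(z>26.5)&(z<30)&(L[:,0]>75)&(L[:,0]<130),1,0,-1,(52,100))
edge('blade far u(v)',(z>15)&(z<20)&(L[:,0]>70)&(L[:,0]<130),1,0,1,(52,90))
edge('blade near u(v)',(z>15)&(z<20)&(L[:,0]>60)&(L[:,0]<130),1,0,-1,(52,90))
edge('wall inner v(u)',(z>26.5)&(z<30)&(L[:,1]<-5)&(L[:,1]>-30),0,1,1,(25,85))
edge('wall outer v(u)',(z>26.5)&(z<30)&(L[:,1]<-5)&(L[:,1]>-30),0,1,-1,(25,85))
edge('stock front v(u)',(z>22)&(z<26)&(L[:,1]<18)&(L[:,1]>-16),0,1,1,(25,60))
E
python3 gap.py
python3 -m handwheel '[[[0,-0.3,0],0],[[0,-0.3,0],0],[[0,-0.2,0],0],[[0,0,-1],0],[[0,0,-1],0],[[0,0,-1],0],[[0,0,-1],0],[[0,0,0],0],[[0,0,0],0],[[0,0,0],0]]'; python3 look.py;  python3 gap.py
```

```text
leaf inner u(v) slope 0.1306 at 20,80: [ 97.7 105.5] 8
blade far u(v) slope 0.1247 at 20,80: [ 98.3 105.8] 8
blade near u(v) slope 0.1884 at 20,80: [71.8 83.1] 8
wall inner v(u) slope 0.0019 at 20,80: [-10.9 -10.8] 12
wall outer v(u) slope -0.0035 at 20,80: [-19.3 -19.5] 12
stock front v(u) slope 0.0124 at 20,80: [11.  11.7] 7
clock: 13.15
eef_pos: [452.5, 318.6, 43.3]
eef_rot: [-0.482, 1.568, -2.013]
wrist_force: [3.5, -9.3, 8.3]
finger_gap: 13.8
[452.5 318.6  43.3] F [ 3.5 -9.3  8.3] M [-1.33 -0.68 -0.1 ] gap 13.8
tool yaw 0.039
stock top z 24.6
stock edge side 1 [ 0.012 10.762] at mid 11.3
stock edge side -1 [ 5.0000e-03 -1.0622e+01] at mid -10.4
blade dir angle 0.0925 line [ 0.09  1.   88.86 55.67] 3970
post 661 [73.8 42.2 67. ]
leaf inner u(v) slope 0.1279 at 20,80: [ 94.3 102. ] 8
blade far u(v) slope 0.1333 at 20,80: [ 94.2 102.2] 8
blade near u(v) slope 0.1603 at 20,80: [70.3 79.9] 8
wall inner v(u) slope -0.0029 at 20,80: [-10.5 -10.7] 12
wall outer v(u) slope -0.0038 at 20,80: [-19.  -19.2] 12
stock front v(u) slope 0.0119 at 20,80: [11.  11.7] 7
```

```bash
python3 -m handwheel '[[[0,0,-0.5],0],[[0,0,-0.5],0],[[0,0,-0.5],0],[[0,0,-0.5],0],[[0,0,0],0],[[0,0,0],0],[[0,0,0],0],[[0,0,0],0],[[0,0,0],0],[[0,0,0],0]]'; python3 look.py w5.png;  python3 gap.py
```

```text
clock: 14.45
eef_pos: [452.4, 320.5, 43.4]
eef_rot: [-0.465, 1.568, -1.996]
wrist_force: [2.2, -9.8, 9.5]
finger_gap: 13.6
[452.4 320.5  43.4] F [ 2.2 -9.8  9.5] M [-1.35 -0.65 -0.1 ] gap 13.6
tool yaw 0.039
stock top z 24.6
stock edge side 1 [ 0.012 10.753] at mid 11.3
stock edge side -1 [-2.0000e-03 -1.0433e+01] at mid -10.5
blade dir angle 0.0637 line [6.000e-02 1.000e+00 8.775e+01 5.590e+01] 3812
post 667 [73.9 42.  67.3]
leaf inner u(v) slope 0.1386 at 20,80: [ 91.8 100.1] 8
blade far u(v) slope 0.133 at 20,80: [ 92.3 100.2] 8
blade near u(v) slope 0.077 at 20,80: [73.6 78.2] 8
wall inner v(u) slope -0.0008 at 20,80: [-10.5 -10.6] 12
wall outer v(u) slope -0.0022 at 20,80: [-19.1 -19.2] 12
stock front v(u) slope 0.0144 at 20,80: [11.  11.8] 7
```

View pics/w5.png

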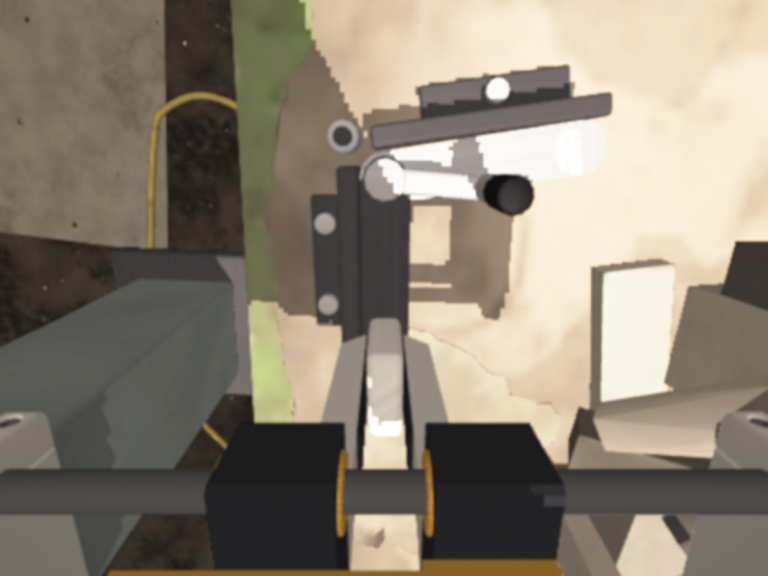

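```bash
python3 -m handwheel '[[[0,0,-0.4],0],[[0,0,-0.4],0],[[0,0,0],0],[[0,0,0],0],[[0,0,0],0],[[0,0,0],0],[[0,0,0],0],[[0,0,0],0],[[0,0,0],0],[[0,0,0],0]]'; python3 look.py;  python3 gap.py
```

```text
clock: 15.75
eef_pos: [452.3, 321.3, 43.4]
eef_rot: [-0.483, 1.568, -2.015]
wrist_force: [3.6, -10.0, 8.7]
finger_gap: 13.4
[452.3 321.3  43.4] F [  3.6 -10.    8.7] M [-1.34 -0.69 -0.  ] gap 13.4
tool yaw 0.039
stock top z 24.6
stock edge side 1 [ 0.012 10.795] at mid 11.3
stock edge side -1 [ 3.0000e-03 -1.0508e+01] at mid -10.4
blade dir angle 0.0527 line [5.000e-02 1.000e+00 8.729e+01 5.605e+01] 3761
post 661 [73.9 42.  66.9]
leaf inner u(v) slope 0.1343 at 20,80: [91.3 99.4] 8
blade far u(v) slope 0.1092 at 20,80: [92.5 99.1] 8
blade near u(v) slope 0.0677 at 20,80: [73.4 77.5] 8
wall inner v(u) slope -0.0059 at 20,80: [-10.3 -10.7] 12
wall outer v(u) slope 0.0029 at 20,80: [-19.2 -19. ] 12
stock front v(u) slope 0.0136 at 20,80: [11.  11.8] 7
```

```bash
python3 -m handwheel '[[[0,0,-0.4],0],[[0,0,-0.4],0],[[0,0,-0.4],0],[[0,0,0],0],[[0,0,0],0],[[0,0,0],0],[[0,0,0],0],[[0,0,0],0],[[0,0,0],0],[[0,0,0],0]]'; python3 look.py w6.png;  python3 gap.py
```

```text
clock: 17.05
eef_pos: [452.3, 322.0, 43.4]
eef_rot: [-0.426, 1.567, -1.957]
wrist_force: [2.5, -15.4, 10.5]
finger_gap: 13.2
[452.3 322.   43.4] F [  2.5 -15.4  10.5] M [-2.11 -0.62 -0.01] gap 13.2
tool yaw 0.039
stock top z 24.7
stock edge side 1 [ 0.013 10.758] at mid 11.3
stock edge side -1 [ 2.0000e-03 -1.0474e+01] at mid -10.4
blade dir angle 0.0422 line [4.000e-02 1.000e+00 8.677e+01 5.613e+01] 3682
post 655 [73.8 42.1 67.3]
leaf inner u(v) slope 0.1358 at 20,80: [90.4 98.6] 8
blade far u(v) slope 0.1222 at 20,80: [91.2 98.5] 8
blade near u(v) slope 0.0048 at 20,80: [76.1 76.3] 8
wall inner v(u) slope -0.0143 at 20,80: [-10.2 -11. ] 12
wall outer v(u) slope 0.0057 at 20,80: [-19.2 -18.9] 12
stock front v(u) slope 0.0142 at 20,80: [11.  11.8] 7
```

```bash
python3 -m handwheel '[[[0,-0.2,-0.5],0],[[0,-0.1,-0.5],0],[[0,0,0],0],[[0,0,0],0],[[0,0,0],0],[[0,0,0],0],[[0,0,0],0],[[0,0,0],0],[[0,0,0],0],[[0,0,0],0]]'; python3 look.py w7.png;  python3 gap.py
python3 - <<'E'
import cv2;a=cv2.imread('pics/w7.png');cv2.imwrite('pics/w7c.png',cv2.resize(a[70:340,280:660],None,fx=2,fy=2,interpolation=cv2.INTER_CUBIC))
E
```

```text
clock: 18.35
eef_pos: [452.3, 322.2, 43.5]
eef_rot: [-0.263, 1.566, -1.795]
wrist_force: [3.8, -20.6, 13.8]
finger_gap: 14.0
[452.3 322.2  43.5] F [  3.8 -20.6  13.8] M [-3.36 -0.92 -0.05] gap 14.0
tool yaw 0.0388
stock top z 24.7
stock edge side 1 [ 0.011 10.821] at mid 11.3
stock edge side -1 [-0.027 -9.559] at mid -10.8
blade dir angle 0.0423 line [4.000e-02 1.000e+00 8.666e+01 5.618e+01] 3661
post 661 [73.8 42.  67.1]
leaf inner u(v) slope 0.1378 at 20,80: [90.2 98.5] 8
blade far u(v) slope 0.0977 at 20,80: [92.1 97.9] 8
blade near u(v) slope 0.0354 at 20,80: [74.5 76.7] 8
wall inner v(u) slope -0.0481 at 20,80: [ -8.5 -11.4] 12
wall outer v(u) slope 0.0129 at 20,80: [-19.4 -18.7] 12
stock front v(u) slope 0.0122 at 20,80: [11.1 11.8] 7
```

View pics/w7c.png

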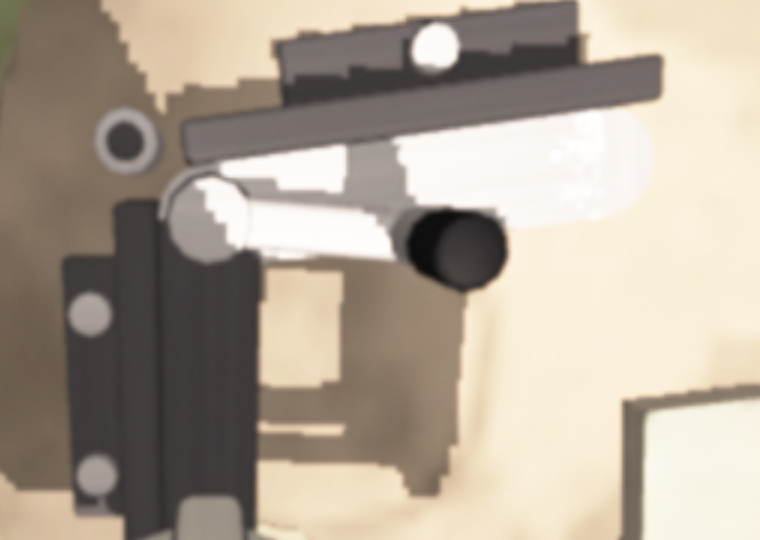

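```bash
python3 -m handwheel '[[[0,0,0.7],0],[[0,0,0],0],[[0,0,0],0],[[-4,0,0],0],[[-15,0,0],0],[[-25,0,0],0],[[-25,0,0],0],[[0,0,0],0],[[0,0,0],0],[[0,0,0],0]]' 157
python3 - <<'E'
from h import *
c=cam('top'); P=pts(c,c['z_map']>0)
for y in range(300,460,20):
    q=P[(P[:,1]>y)&(P[:,1]<y+20)&(P[:,0]<720)&(P[:,0]>530)&(P[:,2]>115)&(P[:,2]<165)]; print(y,np.round(q[:,0].min()) if len(q) else '')
plan([490.6,417.3,111])
E
python3 look.py; python3 gap.py
```

```text
clock: 19.65
eef_pos: [451.8, 323.8, 111.6]
eef_rot: [-1.042, 1.569, -2.574]
wrist_force: [-0.1, -0.3, 0.1]
finger_gap: 35.9
300 558.0
320 558.0
340 556.0
360 557.0
380 
400 
420 
440 
shift [  0.5  42.4 -91.8] | 101.2 clock 19.7 j [0.56 0.42 1.61 0.   1.11 0.52]
[451.8 323.9 111.6] F [ 0.  -0.5 -0.3] M [-0.08 -0.05 -0.01] gap 35.9
tool yaw 0.039
stock top z 24.6
stock edge side 1 [-0.013 12.417] at mid 11.8
stock edge side -1 [-0.027 -9.276] at mid -10.5
blade dir angle 0.0403 line [4.000e-02 1.000e+00 8.477e+01 5.617e+01] 2033
post 287 [72.2 42.5 67.2]
leaf inner u(v) slope 0.1405 at 20,80: [88.5 96.9] 8
blade far u(v) slope 0.0907 at 20,80: [90.6 96.1] 8
blade near u(v) slope 0.1159 at 20,80: [67.8 74.7] 8
wall inner v(u) slope 0.0096 at 20,80: [-10.6 -10. ] 11
wall outer v(u) slope -0.002 at 20,80: [-18.5 -18.7] 11
stock front v(u) slope -0.0142 at 20,80: [12.1 11.3] 7
```

```bash
python3 -m handwheel '[[[0,6,-13],0],[[0,6,-13],0],[[0,6,-13],0],[[0,6,-13],0],[[0,6,-13],0],[[0,6,-13],0],[[0,6.4,-13.8],0],[[0,0,0],0],[[0,0,0],0],[[0,0,0],0]]' 255
python3 - <<'E'
from h import *
for n in ['top','scene']:
  c=cam(n); P=pts(c,c['z_map']>0)
  for y in range(320,400,20):
    print(n,y,[(x,float(np.round(q[:,2].max()))) for x in range(540,620,15) for q in [P[(P[:,1]>y)&(P[:,1]<y+20)&(P[:,0]>x)&(P[:,0]<x+15)&(P[:,2]<170)]] if len(q)])
plan([490.6,417.3,64])
E
```

```text
clock: 21.0
eef_pos: [490.9, 417.2, 112.5]
eef_rot: [-0.76, 1.571, -2.292]
wrist_force: [0.4, 0.4, -0.6]
finger_gap: 0.8
top 320 [(540, 139.0), (555, 143.0), (570, 143.0), (585, 134.0), (600, 126.0), (615, 126.0)]
top 340 [(540, 150.0), (555, 155.0), (570, 156.0), (585, 151.0), (600, 122.0), (615, 132.0)]
top 360 [(540, 147.0), (555, 145.0), (570, 142.0), (585, 136.0), (600, 60.0), (615, 123.0)]
top 380 [(540, 4.0), (555, 5.0), (600, 2.0), (615, 3.0)]
scene 320 [(540, 105.0), (555, 59.0), (585, 48.0), (600, 63.0), (615, 61.0)]
scene 340 [(540, 14.0), (555, 15.0), (570, 15.0), (585, 76.0), (600, 124.0), (615, 129.0)]
scene 360 [(540, 116.0), (555, 119.0), (570, 116.0), (585, 60.0), (600, 59.0), (615, 119.0)]
scene 380 [(540, 0.0), (555, 1.0), (570, 0.0), (585, 59.0), (600, 57.0), (615, 56.0)]
shift [48.6 -0.4 -0.1] | 48.6 clock 21.1 j [0.65 0.6  1.34 0.   1.2  0.61]
```

```bash
python3 -m handwheel '[[[0,15.7,3.2],0],[[0,0,0],-0.16],[[0,0,0],-0.16],[[0,0,0],-0.16],[[0,0,0],-0.16],[[0,0,0],-0.16],[[17,0,0],0],[[20,0,0],0],[[15,0,0],0],[[0,0,0],0]]'
cat > st.py <<'E'
from h import *
s=manip.read_state(); a=.039; u=np.array([-np.sin(a),np.cos(a)]); v=np.array([np.cos(a),np.sin(a)]); d=s['eef_pos'][:2]-[452.3,322.2]
M=rot(s['eef_rot']); print('uv',np.round([d@u,d@v],1),'yaw',np.arctan2(M[1,1],M[0,1]),'F',np.round(s['wrist_force'],1),s['clock'])
E
python3 st.py
```

```text
clock: 22.35
eef_pos: [506.2, 414.4, 58.5]
eef_rot: [-1.773, 1.568, -2.506]
wrist_force: [-0.7, 0.1, -0.5]
finger_gap: 0.5
uv [90.  57.5] yaw 0.8379327265669181 F [-0.7  0.1 -0.5] 22.35
```

```bash
python3 -m handwheel '[[[0,-9.4,3.7],0],[[0,-9.5,3.7],0],[[0,-8.4,0.6],0],[[0,-8.3,0.6],0],[[0,-6,-1.7],0],[[0,-6,-1.8],0],[[0,-4,-2.5],0],[[0,-4,-2.3],0],[[0,0,0],0],[[0,0,0],0]]'
python3 st.py
python3 - <<'E'
from h import *
c=cam('wrist'); save(c,'w8.png'); P=pts(c,np.ones((384,512),bool)); a=.039
u=np.array([-np.sin(a),np.cos(a)]); v=np.array([np.cos(a),np.sin(a)]); d=P[:,:2]-[452.3,322.2]; L=np.stack([d@u,d@v,P[:,2]],1)
k=L[(L[:,2]>63)&(L[:,2]<73)&(L[:,0]>22)&(L[:,0]<80)&(abs(L[:,1]-20)<35)]; print(len(k),k.min(0),k.max(0))
E
```

```text
clock: 23.6
eef_pos: [469.9, 373.4, 60.4]
eef_rot: [-1.987, 1.571, -2.719]
wrist_force: [-0.1, -0.3, -0.3]
finger_gap: 0.2
uv [50.4 19.5] yaw 0.8390523401625093 F [-0.1 -0.3 -0.3] 23.6
641 [29.60056881  1.81139717 63.0170897 ] [66.23894203 21.94012341 72.99755176]
```

View pics/w8.png

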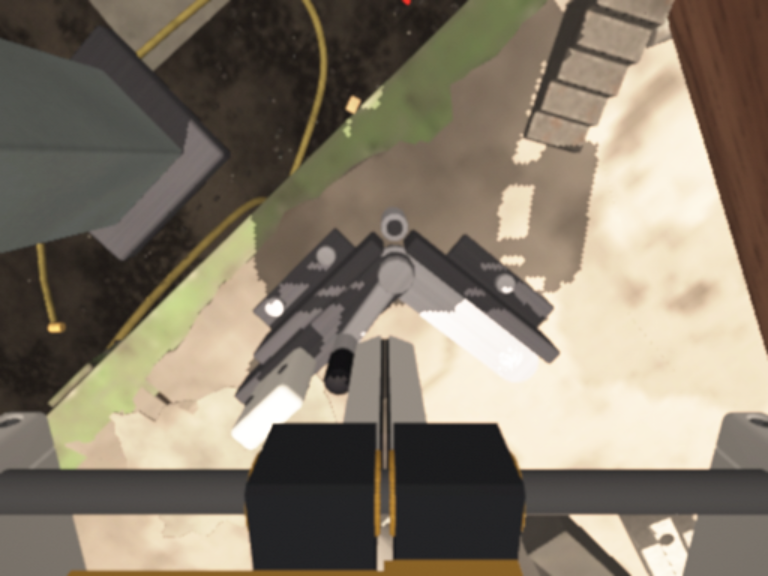

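```bash
python3 -m handwheel '[[[0,-0.7,-0.7],0],[[0,-0.7,-0.7],0],[[0,-0.7,-0.7],0],[[0,0,0],0],[[0,0,0],0],[[0,0,0],0],[[0,0,0],0],[[0,0,0],0],[[0,0,0],0],[[0,0,0],0]]'
python3 st.py
```

```text
clock: 24.9
eef_pos: [467.0, 373.2, 60.6]
eef_rot: [1.362, 1.57, 0.631]
wrist_force: [5.0, 2.5, 2.1]
finger_gap: 0.4
uv [50.4 16.7] yaw 0.838947599845719 F [5.  2.5 2.1] 24.9
```

```bash
python3 -m handwheel '[[[0,-0.7,-0.7],0],[[0,-0.4,-0.4],0],[[0,0,0],0],[[0,0,0],0],[[0,0,0],0],[[0,5,5],0],[[0,10,0],0],[[-30,5,0],0],[[-30,0,0],0],[[0,0,0],0]]'
python3 st.py
python3 - <<'E'
from h import *
c=cam('wrist'); save(c,'w9.png'); P=pts(c,np.ones((384,512),bool)); a=.039
u=np.array([-np.sin(a),np.cos(a)]); v=np.array([np.cos(a),np.sin(a)]); d=P[:,:2]-[452.3,322.2]; L=np.stack([d@u,d@v,P[:,2]],1)
k=L[(L[:,2]>63)&(L[:,2]<73)&(L[:,0]>24)&(L[:,0]<56)&(abs(L[:,1]-10)<16)]; print('post',len(k),k.min(0),k.max(0),cv2.minEnclosingCircle(k[:,:2].astype(np.float32)))
g=L[(L[:,2]>62)&(L[:,2]<69)&(L[:,0]>-30)&(L[:,0]<22)&(abs(L[:,1])<14)]; print('grip',len(g),cv2.minAreaRect(g[:,:2].astype(np.float32)))
def e(n,sel,ax,of,q,r,st=5):
    W=L[sel]; e=[]
    for b in range(*r,st):
        k=W[(W[:,ax]>=b)&(W[:,ax]<b+st)]
        if len(k)>4: e.append((b+st/2,(k[:,of]*q).max()*q))
    e=np.array(e); f=np.polyfit(*e.T,1); f=np.polyfit(*e[abs(e[:,1]-np.polyval(f,e[:,0]))<1.2].T,1); print(n,np.round(f,3),np.round(np.polyval(f,[20,80]),1))
z=L[:,2]
e('leaf',(z>26)&(z<30)&(L[:,0]>75)&(L[:,0]<125),1,0,-1,(25,95))
e('blade far',(z>15)&(z<20)&(L[:,0]>65)&(L[:,0]<125),1,0,1,(20,85))
e('blade near',(z>15.5)&(z<20)&(L[:,0]>60)&(L[:,0]<125),1,0,-1,(20,85))
E
```

```text
clock: 26.15
eef_pos: [483.2, 385.4, 122.2]
eef_rot: [1.373, 1.568, 0.641]
wrist_force: [0.4, 0.1, -0.8]
finger_gap: 0.5
uv [61.9 33.3] yaw 0.8390445681608758 F [ 0.4  0.1 -0.8] 26.15
post 219 [29.49779209  2.00461592 63.43242404] [42.34555274 14.12567863 72.91081597] ((35.94145584106445, 8.336668968200684), 6.443780422210693)
grip 640 ((-1.41778564453125, 1.238309383392334), (14.248175621032715, 35.73237991333008), 89.76466369628906)
leaf [ 0.135 88.244] [90.9 99. ]
blade far [ 0.133 97.407] [100.1 108. ]
blade near [ 0.135 65.556] [68.3 76.3]
```

Run:
```python
from h import *
plan([453.1,321.2,43.4],[np.cos(.039),np.sin(.039)])
```

```text
shift [ 77.1 -67.1  20.6] | 104.2 clock 26.2 j [ 0.61  0.54  1.42  0.    1.19 -0.23]
spin 0.8 or -2.3416
```

```bash
python3 -m handwheel '[[[0,-33.5,10.3],0],[[0,-33.6,10.3],0],[[0,0,0],0.16],[[0,0,0],0.16],[[0,0,0],0.16],[[0,0,0],0.16],[[5,0,0],0.16],[[24,0,0],0],[[24,0,0],0],[[22.5,0,0],0]]' 157
python3 -m handwheel '[[[0,0,0],0],[[0,0,0],0],[[0,0,0],0],[[0,0,0],0],[[0,0,0],0],[[0,0,0],0],[[0,0,0],0],[[-1,0,0],0],[[-2,0,0],0],[[-4,0,0],0]]' 255 50; python3 look.py
```

```text
clock: 27.45
eef_pos: [452.1, 320.5, 42.6]
eef_rot: [-1.075, 1.568, -2.607]
wrist_force: [0.6, 0.2, 0.3]
finger_gap: 36.2
clock: 28.7
eef_pos: [452.6, 320.7, 51.7]
eef_rot: [-1.027, 1.57, -2.559]
wrist_force: [-0.1, -0.5, -4.5]
finger_gap: 13.5
[452.6 320.7  51.7] F [-0.1 -0.5 -4.5] M [-0.18 -0.04  0.04] gap 13.5
tool yaw 0.0391
stock top z 31.1
stock edge side 1 [  0.415 -12.069] at mid 6.6
stock edge side -1 [-1.0000e-03 -1.5475e+01] at mid -15.5
blade dir angle 0.1369 line [ 0.14  0.99 85.22 54.03] 4707
post 519 [36.8  7.7 73.3]
```

```bash
python3 -m handwheel '[[[-5,0,0],0],[[-10,0,0],0],[[-18,0,0],0],[[-20,0,0],0],[[-20,0,0],0],[[-20,0,0],0],[[-20,0,0],0],[[-20,0,0],0],[[-20,0,0],0],[[-15,0,0],0]]'
python3 - <<'E'
from h import *
c=cam('top'); save(c,'t2.png'); P=pts(c,c['z_map']>0)
xs=range(555,800,15)
print('y\\x',*xs)
for y in range(-60,210,15):
    print(y,*[int(q[:,2].max()) if len(q) else '.' for x in xs for q in [P[(P[:,1]>=y)&(P[:,1]<y+15)&(P[:,0]>=x)&(P[:,0]<x+15)]]])
b=P[(P[:,2]>4)&(P[:,2]<13)&(P[:,0]>665)&(P[:,0]<735)&(P[:,1]>35)&(P[:,1]<200)]; print(cv2.minAreaRect(b[:,:2].astype(np.float32)))
d=manip.cut_out('blank','top')[0]; q=pts(c,d['region']); q=q[(q[:,2]>3)&(q[:,2]<14)]; print(cv2.minAreaRect(q[:,:2].astype(np.float32)))
E
```

```text
clock: 30.0
eef_pos: [452.9, 321.0, 221.9]
eef_rot: [2.094, 1.569, 0.562]
wrist_force: [-0.5, -0.5, -5.3]
finger_gap: 13.9
y\x 555 570 585 600 615 630 645 660 675 690 705 720 735 750 765 780 795
-60 30 3 5 5 4 5 4 6 7 5 163 7 92 173 171 170 170
-45 32 5 4 5 5 6 6 5 6 6 164 5 92 171 170 170 173
-30 32 12 4 6 7 6 6 5 5 5 165 7 90 169 172 169 171
-15 72 70 15 6 6 6 6 5 6 5 164 154 91 170 170 170 169
0 72 69 20 7 6 4 6 4 4 6 165 163 142 170 171 169 171
15 73 71 39 5 6 5 4 5 4 5 10 10 4 4 4 48 50
30 72 70 13 6 6 7 4 5 9 11 12 12 4 4 3 47 43
45 20 29 20 4 6 5 6 5 14 13 12 9 3 3 40 46 25
60 73 75 72 4 4 6 5 5 12 12 12 13 3 5 48 44 41
75 73 74 74 6 7 13 9 5 11 14 13 12 4 3 49 27 26
90 72 73 73 4 6 12 15 15 14 12 11 11 2 2 48 26 47
105 72 18 3 5 3 3 4 12 11 14 11 9 2 4 49 26 25
120 3 3 3 4 2 2 2 4 11 12 12 12 3 3 49 45 42
135 5 5 3 3 4 3 5 2 12 11 11 12 3 3 46 25 25
150 3 4 4 5 3 4 1 3 13 13 11 12 2 3 49 26 25
165 3 5 5 2 3 5 5 5 13 12 13 9 2 4 48 26 24
180 4 5 7 4 3 4 3 3 12 13 12 10 5 4 47 27 26
195 102 96 93 73 76 48 50 76 3 4 3 4 5 6 47 45 50
((699.1189575195312, 113.67311096191406), (153.98971557617188, 65.20350646972656), 89.23500061035156)
((701.795166015625, 116.5015640258789), (48.405757904052734, 147.75804138183594), 0.054636821150779724)
```

View pics/t2.png

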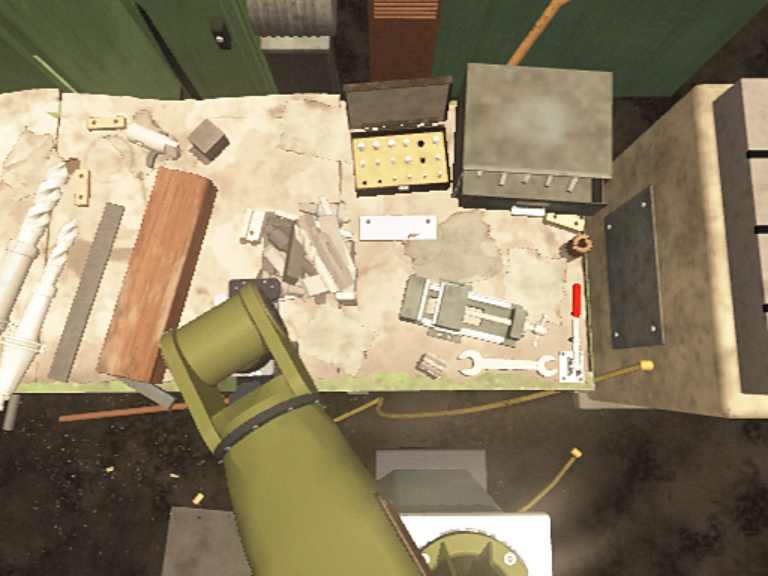

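```bash
python3 -m handwheel '[[[0,12,16],0],[[0,24,32],0],[[0,26,35],0],[[0,26,35],0],[[0,26,35],0],[[0,26,35],0],[[0,26,35],0],[[0,26.5,33.5],0],[[20,0,0],0.039],[[30,0,0],0]]'
python3 look.py
cat > plate.py <<'E'
from h import *
c=np.load('last.npz'); P=pts(c,np.ones((384,512),bool)); s=manip.read_state()
b=P[(P[:,2]>5)&(P[:,2]<11)&(P[:,0]>660)&(P[:,0]<740)&(P[:,1]>30)&(P[:,1]<205)]
e=[]
for y in range(40,200,5):
    q=b[(b[:,1]>=y)&(b[:,1]<y+5)]
    if len(q)>8: e.append((y+2.5,q[:,0].min(),q[:,0].max()))
e=np.array(e)
for k in (1,2):
    f=np.polyfit(e[:,0],e[:,k],1)
    for _ in range(3):
        m=abs(e[:,k]-np.polyval(f,e[:,0]))<1.2*(3-_)
        if m.sum()>3: f=np.polyfit(e[m,0],e[m,k],1)
    print('edge',k,'slope',np.round(f[0],4),'x at 60,117,190',np.round(np.polyval(f,[60,117,190]),1),m.sum(),'y',e[m,0].min(),e[m,0].max())
print('y ends',b[:,1].min(),b[:,1].max(),'z',np.median(b[:,2]))
B=P[(P[:,2]>8)&(P[:,2]<20)]
E
python3 plate.py
```

```text
clock: 31.35
eef_pos: [655.7, 70.2, 168.6]
eef_rot: [-0.704, 1.571, -2.277]
wrist_force: [0.9, 0.9, -4.0]
finger_gap: 14.0
[655.7  70.2 168.6] F [ 0.9  0.9 -4. ] M [-0.09 -0.07  0.05] gap 14.0
tool yaw -0.002
stock top z nan
edge 1 slope -0.0094 x at 60,117,190 [679.5 678.9 678.3] 16 y 67.5 192.5
edge 2 slope -0.0004 x at 60,117,190 [728. 728. 728.] 23 y 47.5 192.5
y ends 30.519367862222012 195.01176594564896 z 8.536697593944893
  return _methods._mean(a, axis=axis, dtype=dtype,
  ret = ret.dtype.type(ret / rcount)
Traceback (most recent call last):
  File "look.py", line 14, in <module>
    e=np.array(e); f=np.polyfit(e[:,0]+2,e[:,1],1); print('stock edge side',q,np.round(f,3),'at mid',round(np.polyval(f,45),1))
                                ~^^^^^
IndexError: too many indices for array: array is 1-dimensional, but 2 were indexed
```

```bash
python3 -m handwheel '[[[10,5,7],0],[[20,0,0],0],[[25,0,0],0],[[25,0,0],0],[[20,0,0],0],[[14,0,0],0],[[6,0,0],0],[[0,0,0],0],[[0,0,0],0],[[0,0,0],0]]'
python3 look.py w10.png; python3 plate.py
```

```text
clock: 32.65
eef_pos: [660.6, 65.2, 50.6]
eef_rot: [1.598, 1.57, 0.027]
wrist_force: [-0.7, 0.3, -5.3]
finger_gap: 13.6
[660.6  65.2  50.6] F [-0.7  0.3 -5.3] M [-0.15 -0.05  0.04] gap 13.6
tool yaw 0.0001
stock top z 30.0
stock edge side 1 [  0.415 -12.037] at mid 6.6
stock edge side -1 [-0.013 -9.496] at mid -10.1
blade dir angle 0.2674 line [ 0.26  0.96 87.24 59.95] 6094
post 526 [36.9  7.7 72.1]
edge 1 slope -0.0027 x at 60,117,190 [678.4 678.2 678. ] 20 y 57.5 192.5
edge 2 slope -0.0019 x at 60,117,190 [728.2 728.1 727.9] 26 y 47.5 192.5
y ends 30.015823346357934 195.3690357798373 z 8.58628160240228
```

View pics/w10.png

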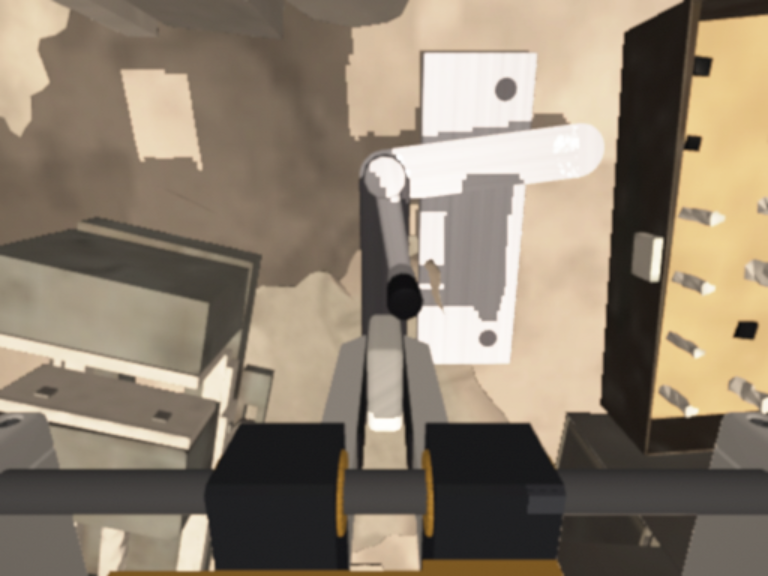

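```bash
python3 -m handwheel '[[[3,0,2],0],[[2,0,0],0],[[1.3,0,0],0],[[0,3,0],0],[[0,2,0],0],[[0,0.5,0],0],[[0,0.5,0],0],[[0,0.5,0],0],[[0,0.5,0],0],[[0,0,0],0]]'; python3 look.py
```

```text
clock: 33.95
eef_pos: [666.9, 63.2, 45.6]
eef_rot: [-1.617, 1.57, 3.096]
wrist_force: [-12.3, -0.6, 16.7]
finger_gap: 13.8
[666.9  63.2  45.6] F [-12.3  -0.6  16.7] M [-0.02  2.83  0.14] gap 13.8
tool yaw 0.0003
stock top z 25.5
stock edge side 1 [  0.405 -11.849] at mid 6.4
stock edge side -1 [-4.0000e-03 -1.0192e+01] at mid -10.4
blade dir angle 0.2422 line [ 0.24  0.97 87.29 59.42] 5985
post 522 [37.   7.5 67.4]
```

```bash
python3 -m handwheel '[[[-0.5,-0.3,0],0],[[0,0,0],0],[[0,0,0],0],[[0,0,0],0],[[0,0,0],0],[[0,0,0],0],[[-5,0,0],0],[[-20,0,0],0],[[-25,0,0],0],[[-20,0,0],0]]' 187; python3 look.py
cat > fin.py <<'E'
from h import *
import sys
c=np.load('last.npz'); P=pts(c,np.ones((384,512),bool)); z=P[:,2]
def e(n,sel,ax,of,q,r,at,st=4):
    W=P[sel]; e=[]
    for b in range(*r,st):
        k=W[(W[:,ax]>=b)&(W[:,ax]<b+st)]
        if len(k)>4: e.append((b+st/2,(k[:,of]*q).max()*q))
    e=np.array(e)
    if len(e)<3: print(n,'few'); return
    f=np.polyfit(*e.T,1)
    for t in (3,1.5,1.2):
        m=abs(e[:,1]-np.polyval(f,e[:,0]))<t
        if m.sum()>3: f=np.polyfit(*e[m].T,1)
    print(n,'slope',np.round(f[0],4),at,np.round(np.polyval(f,at),1),m.sum(),len(e))
e('plate edge x(y)',(z>5)&(z<11)&(P[:,0]>660)&(P[:,0]<700),1,0,-1,(40,192),[60,120])
e('stock front x(y)',(z>22)&(z<27.5)&(P[:,0]>640)&(P[:,0]<685),1,0,1,(0,140),[20,60,120])
e('stock back x(y)',(z>22)&(z<27.5)&(P[:,0]>640)&(P[:,0]<685),1,0,-1,(0,140),[20,60,120])
e('blade near y(x)',(z>14)&(z<20.5)&(P[:,1]>90)&(P[:,1]<190)&(P[:,0]>680),0,1,-1,(690,750),[702,740])
e('blade far y(x)',(z>14)&(z<20.5)&(P[:,1]>90)&(P[:,1]<190)&(P[:,0]>680),0,1,1,(684,750),[702,740])
k=P[(z>62)&(z<74)&(P[:,0]>640)&(P[:,0]<695)&(P[:,1]>0)&(P[:,1]<160)][:,:2].astype(np.float32)
from scipy.cluster.hierarchy import fclusterdata
l=fclusterdata(k,6,'distance') if len(k)<4000 else []
for i in set(l):
    if (l==i).sum()>40: print('high',cv2.minAreaRect(k[l==i]))
E
python3 fin.py
```

```text
clock: 35.25
eef_pos: [667.4, 63.1, 116.7]
eef_rot: [1.616, 1.569, 0.046]
wrist_force: [-0.2, 0.6, 0.0]
finger_gap: 24.6
[667.4  63.1 116.7] F [-0.2  0.6  0. ] M [-0.02 -0.09  0.03] gap 24.6
tool yaw 0.0
stock top z 25.5
stock edge side 1 [  0.407 -12.475] at mid 5.8
stock edge side -1 [-0.022 -9.727] at mid -10.7
blade dir angle 0.241 line [ 0.24  0.97 87.81 59.55] 3318
post 238 [37.   6.9 67.4]
plate edge x(y) slope -0.0101 [60, 120] [679.8 679.2] 28 33
stock front x(y) slope -0.0033 [20, 60, 120] [678.1 678.  677.8] 21 27
stock back x(y) slope -0.0083 [20, 60, 120] [657.3 657.  656.5] 27 27
blade near y(x) slope 0.1325 [702, 740] [135.1 140.2] 15 15
blade far y(x) slope 0.1304 [702, 740] [156.8 161.8] 17 17
high ((674.3009643554688, 100.14591217041016), (12.270295143127441, 11.497016906738281), 89.95092010498047)
high ((667.402099609375, 62.984031677246094), (34.90148162841797, 13.968832015991211), 89.44568634033203)
```

Run:
```python
from h import *
for n in ['top','scene','wrist']:
    c=cam(n); P=pts(c,c['z_map']>0); 
    for x in range(680,770,10):
        q=P[(P[:,0]>=x)&(P[:,0]<x+10)&(P[:,2]>110)&(P[:,2]<180)&(P[:,1]<45)&(P[:,1]>-120)]
        if len(q): print(n,x,len(q),np.round(np.percentile(q[:,1],[50,98,100]),1),np.round(q[:,2].max()))
plan([667.3,77,45])
```

```text
top 690 6 [-108.   -97.8  -97.3] 114.0
top 700 40 [-109.   -86.9  -86.7] 154.0
top 710 139 [-89.5 -60.8 -57.1] 165.0
top 750 40 [-94.2 -56.2 -52.2] 174.0
top 760 90 [-84.3 -53.1 -52.2] 173.0
scene 710 44 [-3.1  7.   9.4] 146.0
scene 740 12 [ 8.5 10.3 10.3] 138.0
scene 750 21 [ 7.   9.9 10.3] 138.0
scene 760 36 [10.  13.9 13.9] 151.0
wrist 750 24 [7.1 7.8 7.8] 142.0
wrist 760 594 [11.3 12.6 13.2] 169.0
shift [ 69.2   0.4 -13.9] | 70.6 clock 35.45 j [0.04 0.66 1.24 0.   1.24 0.04]
```

```bash
python3 -m handwheel '[[[5,0.2,-7],0],[[15,0,-7],0],[[20,0,0],0],[[20,0,0],0],[[10,0,0],0],[[0,0,0],0],[[0,0,0],0],[[0,0,0],0],[[0,0,0],0],[[0,0,0],0]]' 187
python3 -m handwheel '[[[0,0,0],0],[[0,0,0],0],[[0,0,0],0],[[0,0,0],0],[[0,0,0],0],[[0,0,0],0],[[0,0,4],0],[[0,0,4],0],[[0,0,2],0],[[0,0,0],0]]' 255 40; python3 look.py; python3 fin.py
```

```text
clock: 36.7
eef_pos: [667.2, 77.1, 44.4]
eef_rot: [1.59, 1.57, 0.02]
wrist_force: [0.2, -0.6, -0.1]
finger_gap: 25.4
clock: 37.95
eef_pos: [667.0, 67.9, 44.1]
eef_rot: [-2.76, 1.57, 1.953]
wrist_force: [-4.9, 5.8, 2.2]
finger_gap: 13.7
[667.   67.9  44.1] F [-4.9  5.8  2.2] M [ 0.73  0.92 -0.04] gap 13.7
tool yaw 0.0003
stock top z 33.0
stock edge side 1 [-0.153 16.044] at mid 9.1
stock edge side -1 [-0.216  7.956] at mid -1.8
blade dir angle 1.6102 line [ 1.0000e+00 -4.0000e-02  1.0451e+02  1.2313e+02] 3034
post 0 
plate edge x(y) slope -0.0536 [60, 120] [684.2 681. ] 14 32
stock front x(y) slope 0.1874 [20, 60, 120] [657.7 665.2 676.5] 7 18
stock back x(y) slope -0.0014 [20, 60, 120] [656.8 656.7 656.6] 15 18
blade near y(x) slope 0.1328 [702, 740] [125.4 130.5] 15 15
blade far y(x) slope 0.131 [702, 740] [147.6 152.6] 17 17
high ((674.6535034179688, 91.05020141601562), (12.283138275146484, 12.276540756225586), 28.874671936035156)
high ((667.326904296875, 57.082889556884766), (43.15463638305664, 37.849266052246094), 89.30553436279297)
```

```bash
python3 -m handwheel '[[[0,0,3],0],[[0,0,3],0],[[0,0,3],0],[[0,0,2],0],[[0,0,1.5],0],[[0,0.5,0],0],[[0,0.3,0],0],[[0,0,0],0],[[0,0,0],0],[[0,0,0],0]]'; python3 -m handwheel '[[[-0.3,-0.3,0],0],[[0,0,0],0],[[0,0,0],0],[[0,0,0],0],[[0,0,0],0],[[0,0,0],0],[[-5,0,0],0],[[-20,0,0],0],[[-25,0,0],0],[[-30,0,-10],0]]' 187;python3 look.py w11.png; python3 fin.py
python3 - <<'E'
from h import *
import os
c=cam('scene'); a=c['pixels'][:,:,::-1]; b=cv2.imread('pics/w11.png')
cv2.imwrite('pics/f.png',np.hstack([cv2.resize(b[50:450,250:700],(400,355)),cv2.resize(a[120:330,120:357],(400,355))]))
E
```

```text
clock: 39.25
eef_pos: [667.2, 55.5, 44.1]
eef_rot: [-1.985, 1.568, 2.728]
wrist_force: [-9.3, 4.5, 5.4]
finger_gap: 13.8
clock: 40.5
eef_pos: [667.8, 64.2, 126.6]
eef_rot: [1.55, 1.57, -0.021]
wrist_force: [-0.2, 0.7, 0.7]
finger_gap: 25.1
[667.8  64.2 126.6] F [-0.2  0.7  0.7] M [-0.03 -0.04 -0.06] gap 25.1
tool yaw -0.0008
stock top z 33.6
stock edge side 1 [-0.048  9.331] at mid 7.2
stock edge side -1 [-0.29   8.045] at mid -5.0
blade dir angle 2.4024 line [  0.67  -0.74 125.61  91.92] 2283
post 0 
plate edge x(y) slope -0.0105 [60, 120] [679.6 679. ] 26 32
stock front x(y) slope -0.0132 [20, 60, 120] [678.5 678.  677.2] 21 31
stock back x(y) slope -0.0007 [20, 60, 120] [657.  656.9 656.9] 29 31
blade near y(x) slope 0.1317 [702, 740] [113.6 118.6] 15 15
blade far y(x) slope 0.1336 [702, 740] [135.5 140.6] 17 17
high ((674.3956909179688, 78.49866485595703), (12.484702110290527, 12.400121688842773), 85.53266143798828)
high ((667.771240234375, 41.103187561035156), (35.61968231201172, 13.354738235473633), 89.58976745605469)
```

View pics/f.png

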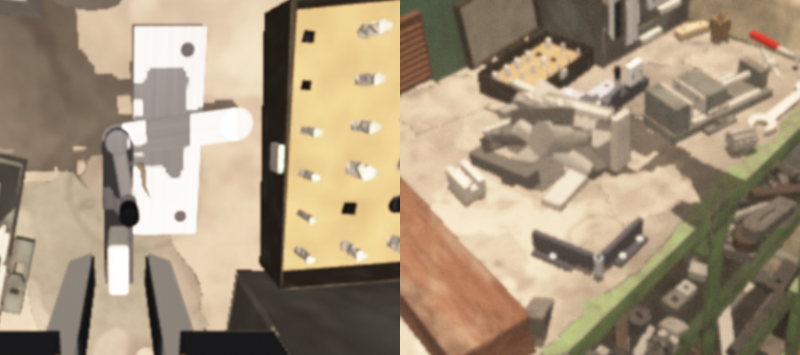

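```bash
python3 -c "
from cell import manip
print(manip.read_state()['clock'],manip.sign_off())"
```

```text
the job is handed in; nothing more can be done
40.6 None
```

I nested the bevel in the corner pattern, locked it, and carried it over the scrap heap to the plate. It now lies with the stock against the plate's near edge and the blade across the top. I handed it in at 40.6 s with the gripper clear and touching nothing.

- **Nesting:** I slid the stock along the wall until the push force rose to about 20 N. After I let go, the near edge of the blade and the leaf had the same slope in the wrist camera, 0.135.
- **Lock:** the lever was pushed until it met resistance at its stop. It measured about 1.40 rad then and about 1.41 rad at the end.
- **Blade angle:** measured on the plate, the slope was 0.132 to 0.134, the same as in the corner within camera error.
- **Placing:** I first set the bevel down about 28 mm off the middle, because the gripper would have hit the toolbox beside the plate. I then gripped the block nearer the lever and slid the bevel along the edge. The blade now crosses about 6 mm from the plate's middle.

Two checks did not fully agree:
- **Stock against the plate edge:** in the last view the camera put the stock face 1 to 2 mm short of the edge. I think this is camera error, because an earlier view of the bare edge and the 9 N contact force both point to contact.
- **Fits during nesting:** the blade-edge fits taken while I was still pushing were scattered, so I relied on the force rise and the clearer view afterwards.

In the last views the corner pattern and the bystanders in sight looked undisturbed. I did not measure their final positions.

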